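Take the tube wheel off the fraction collector's spindle and park it on the loading stand

TASK

The run is over: take the tube wheel off the fraction collector and set it on the loading stand, seated flat on the stand's shoulder with the stub in its bore, then let go. A hidden bayonet holds the wheel on the upright spindle: with only a light upward pull, turn it anticlockwise (seen from above) by its knob until you feel it come free, then slide it straight up off the open end of the spindle. Never force it, keep the wheel level so that no tube drops out, and leave the bottle, the cooling block and the timer where they are.

Things in the scene. Friction and masses are not known exactly. Their poses are not given: they have to be found in the camera images.
- collector: fraction collector, flat white machine 208 x 160 x 44 mm, fixed on the bench, with an upright steel spindle. Origin on the bench, exactly under the spindle's axis; z up, x to the machine's rear, where a post with a parked drop arm stands (88 mm behind the spindle, top 143 mm above the bench). The wheel rests on the spindle's shoulder, 55 mm above the bench
- spindle_tip (a point): bevelled open upper end of the spindle, 152 mm above the bench; z up. The spindle is a smooth round rod 14.5 mm thick, fixed at its lower end. Its worm drive cannot be turned by hand and is damaged if the wheel loads spindle or machine with more than about 30 N in any direction; 5 to 10 N of pull or twist at the hub is right
- wheel_knob (a point): centre of the wheel's round black fluted knob (34 mm diameter, from 15 mm below to 17 mm above this point), on the wheel's axis; z up. The wheel weighs 0.2 to 0.45 kg: grey disc, 140 mm diameter, its top 29 mm below this point; 1.5 ml tubes hang in it 57 mm from the axis, caps up to 7 mm above the disc, ends 65 mm below this point
- wheel_foot (a point): centre of the underside of the wheel's hub (36 mm diameter), 75 mm below the knob's centre. The hub is bored through, 16.5 mm wide, 2 mm more than the spindle; z up. The wheel is clear of the spindle when this point is above the spindle's tip, 98 mm higher than at the start
- bayonet (a point): point on the spindle's axis, level with the hidden cross pin (5 mm square). A lip in the hub catches under the pin after 2 mm of lift, unless its 8 mm slot faces the pin. How far the slot is from the pin cannot be seen: after 8 to 83 degrees anticlockwise the wheel is free to lift, over a band of some 12 degrees, and a hard stop follows directly. Risen 15 mm, it is past the pin
- stand_seat (a point): centre of the shoulder of the loading stand (42 mm diameter, 40 mm above the bench), on which the hub's foot has to sit; z up. The stand is fixed: dark steel foot 92 mm in diameter, aluminium column. A stub 12 mm thick with a tapered tip rises 17 mm from the shoulder into the wheel's bore, 2 mm to spare all round; the wheel may face any way
- bottle_mid (a point): middle of the white reagent bottle, 56 mm in diameter and 105 mm tall; leave it alone
- block_mid (a point): middle of the blue cooling block, 62 x 96 x 34 mm; leave it alone
- timer_mid (a point): middle of the white bench timer, 68 x 68 x 20 mm; leave it alone

How it is judged:
By the outcome, as a careful person would: the job done as asked, in the order asked, and still so for the second after the job is handed in, with the robot touching nothing.
It also fails if it takes over 72 s, if anything falls off the work surface, if the arm or the gripper's body presses on something with over 40 N, if the wrist force passes 120 N, or if a joint passes its speed limit or range.

ROBOT

A 6-joint arm with a two-finger parallel gripper is mounted at the origin on a cart in front of the work surface, level with it; the furniture and walls round the work are solid. World frame = base frame: x ahead of the robot, y to its left, z up, the work surface at z = 0. Lengths are in m, angles in degrees, forces in N, time in s.
With the tool pointing down it reaches from about 0.275 to 0.775 m from the base axis. Payload 14.6 kg.
Tool frame: the origin (TCP) lies at the very end of the fingers, on their centre line; the grasp point (between the pads) lies ctrl.hold_point_z behind it (ctrl.hold_point_z is the distance from the TCP to the grasp point, in m); z points along the fingers, x is the direction in which the jaws open and shut, and the axes are right-handed (so a half turn about z gives the same grasp; the last joint's range is limited). The gripper opens to 85 mm and grips with 20 to 120 N. Pads are 22 mm wide; open, the fingers measure 114 mm over their backs; the gripper's body (76 mm by 85 mm) begins 54 mm behind the grasp point. The pads swing forward as they close: fully open they stand 13 mm farther back than shut.
Start: joints at [66.446, 15.075, -2.767, 72.158, 0, 81.102], TCP at [0.133, 0.508, 0.206] pointing down, gripper open.
Joint ranges: [-151.79, 151.79], [-50.71, 97.33], [-67.44, 78.34], [-121.81, 120.89], [-77.56, 73.72], [-180, 180]. Speed limits (degrees/s): [108.29, 108.29, 147.25, 159.86, 180, 180].

INTERFACE

Orientations are given as [roll, pitch, yaw] about the fixed x, y, z axes, in that order (R = Rz(yaw) Ry(pitch) Rx(roll)).
In Python, from workcell import ctrl gives the robot as it stands.
- The arm moves only by the shell command python3 -m handwheel 'ROWS' [FORCE]. ROWS is a JSON object of lists of equal length, an entry for each row: "translation": the shift along the tool's x, y, z in mm, a list of three; "dr": the turn, a rotation vector about the tool's x, y, z in rad, a list of three; "gripper": the finger opening in mm, from 0 to 85.4. A call has 1 to 8 rows; each row is the pose to reach, as a shift and turn from the pose commanded when the call began, along the tool's axes at that moment; what a row does not reach only later rows make up. A row lasts 1/10 s, in which the tool goes at most 50 mm and 8.59 degrees, less where a joint would pass 70% of its speed; a pose out of reach is approached as far as the arm can. A call with a gripper value outside its range is refused whole. The fingers move at their own pace and stop on an object; FORCE is the grip in N (left out, the last holds). Time passes only in rows, so rows that repeat a pose let the fingers close. It gives the time, the measured TCP pose, the force and the opening at its end, in the units of the state.
- ctrl.read_state(): the state, without advancing time (a new reading comes with each control period).
- ctrl.capture(name): name is "scene" or "top"; returns a dict with "image" (480x640x3 uint8, red, green, blue), "intrinsics" (3x3 intrinsics, pixels), "R" (3x3) and "t" (3): a world point X has camera coordinates R X + t. Camera axes: x right, y down, z forward; pixel columns grow to the right and rows downward; lengths in m; the calibration is good to about 2 mm. A picture is of the moment at which its call begins. There is no depth.
- ctrl.finish_job(): hands the job in, once; it reports no verdict.
The state is a dict: "t": time; "joint_pos": joint angles; "qvel": joint speeds; "effort": joint torques, N m; "tcp_pos": TCP position; "orientation": TCP orientation; "wrist_force": force on the tool from outside, world axes, zero at the start; "ft_torque": the same for the moment, N m; "width": finger opening in m.
Only numpy, scipy, OpenCV 4.12 (cv2) and the standard library are available. Lean on these libraries where they do the work, as an engineer would, in place of code of your own. Each camera call takes 0.05 s, during which the arm holds its last target.

## Working session

There is one attempt and no reset: what is moved stays moved. The work goes in short steps, Python scripts to look and compute and a shell command to move; the robot and the scene stay as the last step left them, time stands still between calls to the robot, and variables do not carry over. Pictures are saved under pics/ and viewed, and the job is handed in when it is done.

```bash
ls; mkdir -p pics; python3 - <<'E'
from workcell import ctrl
import cv2,numpy as np
print(ctrl.read_state(), ctrl.hold_point_z)
for n in("scene","top"):
    c=ctrl.capture(n); cv2.imwrite(f"pics/{n}0.png",c["image"][:,:,::-1])
    print(n,c["intrinsics"],c["R"],c["t"])
E
```

```text
pics
{'t': 0.0, 'joint_pos': array([ 6.64464002e+01,  1.50990255e+01, -2.80328912e+00,  7.21591618e+01,
        4.48689614e-04,  8.11006557e+01]), 'qvel': array([-0.0137168 , -0.05936206, -0.01430972,  0.01856969, -0.02222598,
        0.05511182]), 'effort': array([-3.65837637e-03, -6.37622166e+01,  3.84571123e+01,  1.35819582e-02,
       -1.24025141e-04,  3.12204918e-05]), 'tcp_pos': array([0.1327093 , 0.5076372 , 0.20532642]), 'orientation': array([-1.79990046e+02,  6.06669484e-02,  7.53457494e+01]), 'wrist_force': array([-0.44657212, -0.25503514,  0.10199013]), 'ft_torque': array([ 0.01651444,  0.03045401, -0.02573177]), 'width': 0.08512010399924112} 0.0187
scene [[573.77099978   0.         310.70720338]
 [  0.         573.77099978 243.87881825]
 [  0.           0.           1.        ]] [[ 0.47066059 -0.88213852 -0.01761384]
 [-0.35944524 -0.17347227 -0.91690048]
 [ 0.80577772  0.43788013 -0.39872705]] [-0.30095607  0.32282508  1.14792211]
top [[613.10353795   0.         314.4809604 ]
 [  0.         613.10353795 241.76808228]
 [  0.           0.           1.        ]] [[-0.02650915 -0.99865131  0.04464116]
 [-0.9875911   0.01924824 -0.15586319]
 [ 0.15479371 -0.04821901 -0.98676939]] [0.00607192 0.60210613 1.61533248]
```

View pics/scene0.png

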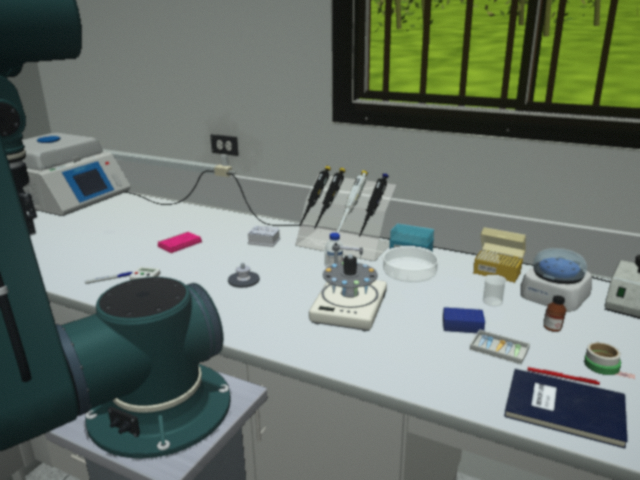

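View pics/top0.png

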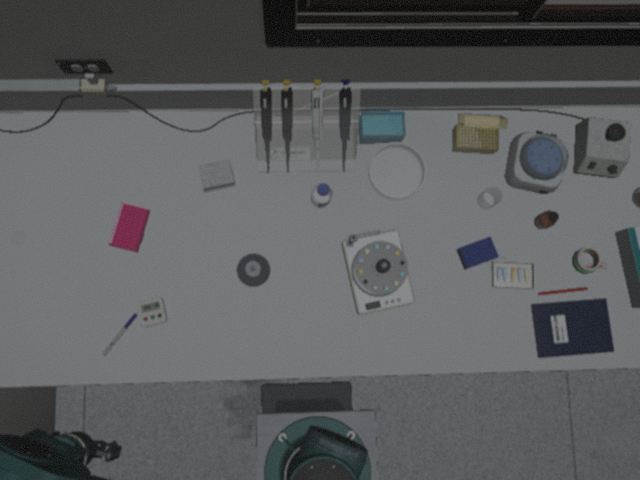

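The top view shows the wheel knob near (383,266), the stand near (253,269), and the bottle at (321,195). The scene view shows the knob near (350,264) and the stand stub near (242,267). I'll zoom in to get these more precisely.

```bash
python3 - <<'E'
import cv2,numpy as np
a=cv2.imread("pics/top0.png");b=cv2.imread("pics/scene0.png")
def z(im,x,y,w,h,s): return cv2.resize(im[y:y+h,x:x+w],None,fx=s,fy=s,interpolation=cv2.INTER_CUBIC)
cv2.imwrite("pics/z1.png",np.vstack([np.hstack([z(a,335,222,80,60,5)[:300],z(a,215,240,80,60,5)]),np.hstack([z(b,305,245,80,60,5),z(b,205,245,80,60,5)])]))
E
```

```text
(no output)
```

View pics/z1.png

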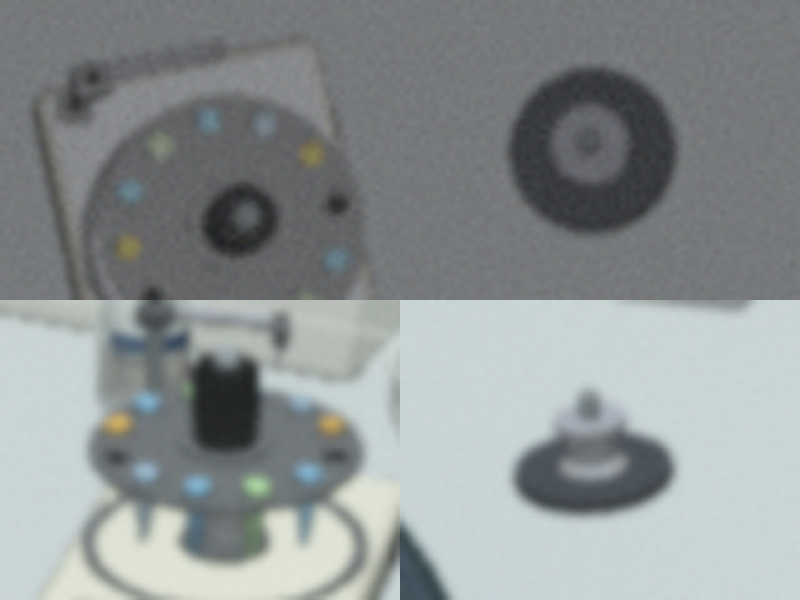

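```bash
cat > h.py <<'E'
from workcell import ctrl
import cv2,numpy as np
from scipy.optimize import minimize
def grab(n,k=4):
    cs=[ctrl.capture(n) for _ in range(k)]
    c=cs[0]; c["im"]=np.mean([x["image"].astype(float) for x in cs],0); return c
def proj(c,P):
    q=(np.asarray(P)@c["R"].T+c["t"])@c["intrinsics"].T
    return q[:,:2]/q[:,2:]
def back(c,uv,z):
    d=c["R"].T@np.linalg.solve(c["intrinsics"],[*uv,1]); o=-c["R"].T@c["t"]
    return o+d*(z-o[2])/d[2]
A=np.linspace(0,2*np.pi,180,endpoint=False)
def samp(g,uv): return cv2.remap(g.astype(np.float32),uv[:,:1].astype(np.float32),uv[:,1:].astype(np.float32),cv2.INTER_CUBIC).ravel()
def circ(c,x,y,z,r): return proj(c,np.c_[x+r*np.cos(A),y+r*np.sin(A),np.full(len(A),z)])
def fit(c,x,y,z,r,sign,d=.003,rng=.015,mask=None):
    g=c["im"].mean(2)
    def f(p):
        v=sign*(samp(g,circ(c,p[0],p[1],z,r+d))-samp(g,circ(c,p[0],p[1],z,r-d)))
        return -np.mean(np.clip(v,-60,60))
    best=min(((f((x+a,y+b)),x+a,y+b) for a in np.arange(-rng,rng+1e-9,.0015) for b in np.arange(-rng,rng+1e-9,.0015)))
    m=minimize(f,best[1:],method="Nelder-Mead",options=dict(xatol=1e-5,fatol=1e-4,initial_simplex=[best[1:],(best[1]+.001,best[2]),(best[1],best[2]+.001)]))
    return m.x,m.fun
E
python3 - <<'E'
from h import *
import pickle
T=grab("top");S=grab("scene");pickle.dump((T,S),open("c0.pkl","wb"))
print("knob",back(T,(383.3,265.8),.147),back(S,(350,264),.130))
print("stand",back(T,(253.3,268.5),.040),back(S,(322-80,267+2),.040))
print("bottle",back(T,(321,195),.09),"block",back(T,(478,252),.03))
k=back(T,(382,267),.130)[:2];s=back(T,(253.3,268.5),.040)[:2]
for c,n in((T,"top"),(S,"scene")):
    for z,r,sg in((.101,.070,1),(.147,.017,1)): print(n,"wheel",z,*fit(c,*k,z,r,sg))
    for z,r,sg in((.040,.021,-1),(.006,.046,1),(.010,.046,1)): print(n,"stand",z,*fit(c,*s,z,r,sg))
E
```

```text
knob [ 0.52113818 -0.17646294  0.147     ] [ 0.51403749 -0.18060644  0.13      ]
stand [0.53356983 0.15865913 0.04      ] [0.52270653 0.15709507 0.04      ]
bottle [ 0.72158468 -0.02650727  0.09      ] block [ 0.56730581 -0.46051735  0.03      ]
top wheel 0.101 [ 0.51673162 -0.16832065] -21.29502296447754
top wheel 0.147 [ 0.52200013 -0.17475812] -40.4450798034668
top stand 0.04 [0.53396213 0.16075895] -36.5930290222168
top stand 0.006 [0.53425049 0.16106195] -48.495052337646484
top stand 0.01 [0.53385468 0.16091578] -48.30229949951172
scene wheel 0.101 [ 0.51294903 -0.18054895] -35.30887985229492
scene wheel 0.147 [ 0.50995427 -0.18177551] -33.706581115722656
scene stand 0.04 [0.55716067 0.14821169] -10.976495742797852
scene stand 0.006 [0.52643919 0.15777253] -46.65065002441406
scene stand 0.01 [0.52012354 0.15323387] -47.38285446166992
```

```bash
cat >> h.py <<'E'
def hull(c,x,y,zs,r):
    return cv2.convexHull(np.vstack([circ(c,x,y,z,r) for z in zs]).astype(np.float32))[:,0]
def render(c,polys,box,s=8):
    x0,y0,w,h=box; m=np.zeros((h*s,w*s),np.float32)
    for p,v in polys: cv2.fillPoly(m,[np.round(((p-[x0,y0]+.5)*s-.5)*16).astype(np.int32)],v,shift=4)
    m=cv2.GaussianBlur(m,(0,0),s*.7)
    return cv2.resize(m,(w,h),interpolation=cv2.INTER_AREA)
def fitm(c,models,x,y,box,levels=1):
    """models: list of (zs,r); grey levels solved linearly; returns xy"""
    x0,y0,w,h=box; g=c["im"].mean(2)[y0:y0+h,x0:x0+w].ravel()
    def f(p):
        cols=[np.ones(w*h)]
        for i in range(len(models)):
            cols.append(render(c,[(hull(c,p[0],p[1],*m),1.0*(j==i)) for j,m in enumerate(models)],box).ravel())
        M=np.array(cols).T; co,*_=np.linalg.lstsq(M,g,rcond=None)
        return np.mean(np.minimum(np.abs(M@co-g),40)**2)**.5
    m=minimize(f,(x,y),method="Nelder-Mead",options=dict(xatol=1e-4,fatol=1e-3,initial_simplex=[(x,y),(x+.006,y),(x,y+.006)]))
    return m.x,m.fun
E
python3 - <<'E'
from h import *
import pickle
T,S=pickle.load(open("c0.pkl","rb"))
for c,n in((T,"top"),(S,"scene")):
    k=np.array([.518,-.175]) if n=="top" else np.array([.513,-.180])
    # knob over disc
    uv=proj(c,[[*k,.13]])[0].astype(int)
    print(n,"knob",fitm(c,[((.115,.147),.017)],*k,(uv[0]-14,uv[1]-12,28,23)))
    for z0 in (.001,.004,.008):
      s=np.array([.531,.160]); uv=proj(c,[[*s,.02]])[0].astype(int)
      print(n,"stand",z0,fitm(c,[((0,z0),.046),((z0,.036),.016),((.036,.040),.021)],*s,(uv[0]-26,uv[1]-26,52,52)))
    pts=[circ(c,*k,.101,.07),circ(c,*k,.147,.017),circ(c,*s,.04,.021),circ(c,*s,.0,.046),circ(c,*k,.055,.018)]
    im=cv2.resize(c["im"].astype(np.uint8)[:,:,::-1],None,fx=4,fy=4,interpolation=cv2.INTER_CUBIC)
    for p in pts: cv2.polylines(im,[((p+.5)*4-.5).astype(np.int32)],True,(0,0,255),1)
    a=proj(c,[[*k,.1]])[0]*4; b=proj(c,[[*s,.03]])[0]*4
    cr=[im[int(q[1])-200:int(q[1])+200,int(q[0])-200:int(q[0])+200] for q in(a,b)]
    cv2.imwrite(f"pics/ov_{n}.png",np.hstack(cr))
E
```

```text
top knob (array([ 0.5232146 , -0.17673126]), np.float64(7.381080455451982))
top stand 0.001 (array([0.5346811 , 0.16123368]), np.float64(2.410177103161772))
top stand 0.004 (array([0.53447991, 0.1612382 ]), np.float64(2.524353239621565))
top stand 0.008 (array([0.53423815, 0.16109082]), np.float64(2.806777712192147))
scene knob (array([ 0.50155546, -0.18505118]), np.float64(21.022927407090663))
scene stand 0.001 (array([0.53343315, 0.16258572]), np.float64(8.901203670010638))
scene stand 0.004 (array([0.53326987, 0.16262414]), np.float64(7.514361990196502))
scene stand 0.008 (array([0.53100092, 0.16105523]), np.float64(7.368576489204929))
```

View pics/ov_top.png

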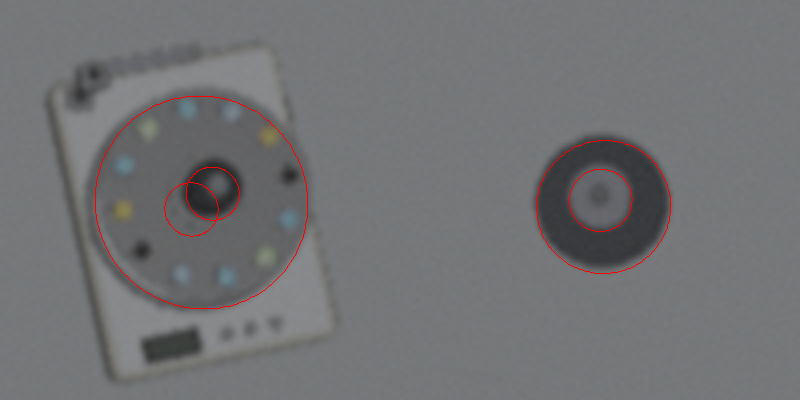

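View pics/ov_scene.png

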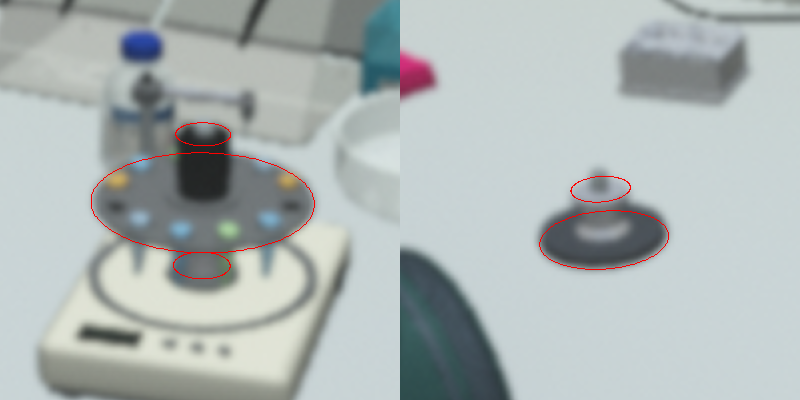

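```bash
python3 - <<'E'
from h import *
import pickle
from scipy.optimize import least_squares
T,S=pickle.load(open("c0.pkl","rb"))
def vis(c,n,x0,y0,w,h):
    im=c["im"][y0:y0+h,x0:x0+w]
    b=cv2.GaussianBlur(im.astype(np.float32),(0,0),.6)
    sat=b.max(2)-b.min(2)
    out=[]
    m=(sat>(18 if n=="top" else 40)).astype(np.uint8)
    k,l,st,ce=cv2.connectedComponentsWithStats(m)
    for i in range(1,k):
        if 3<st[i,4]<60:
            ys,xs=np.nonzero(l==i); wt=sat[ys,xs]
            out.append(((xs*wt).sum()/wt.sum()+x0,(ys*wt).sum()/wt.sum()+y0,st[i,4]))
    return np.array(out)
for c,n,box in((T,"top",(350,236,64,64)),(S,"scene",(320,255,62,42))):
    o=vis(c,n,*box); 
    best=None
    for ph0 in range(0,30,5):
        def res(p):
            a=p[2]+np.arange(12)*np.pi/6
            q=proj(c,np.c_[p[0]+.057*np.cos(a),p[1]+.057*np.sin(a),np.full(12,.107)])
            d=np.linalg.norm(o[:,None,:2]-q[None],axis=2); j=d.argmin(1)
            return (o[:,:2]-q[j]).ravel()
        r=least_squares(res,(.517,-.176,np.radians(ph0)),loss="soft_l1",f_scale=.5,x_scale=(.01,.01,.1),diff_step=1e-4)
        if best is None or r.cost<best.cost: best=r
    print(n,o.round(1).tolist(),best.x,np.degrees(best.x[2]),best.cost); print(best.fun.round(1).tolist())
E
```

```text
top [[376.4, 245.6, 15.0], [396.9, 252.2, 22.0], [360.5, 260.0, 16.0], [360.2, 271.1, 20.0], [401.8, 273.4, 17.0], [386.3, 287.8, 18.0]] [ 0.52368138 -0.17744193  0.18735533] 10.734669792767473 0.06271044665641579
[0.1, 0.1, -0.1, 0.0, 0.1, 0.1, 0.1, -0.1, -0.2, 0.0, 0.0, -0.1]
scene [[334.0, 265.0, 11.0], [328.1, 269.4, 17.0], [370.7, 269.6, 13.0], [366.3, 279.2, 15.0], [344.0, 281.6, 16.0]] [ 0.5157315  -0.17915668  0.1802507 ] 10.327604217065282 0.33624199094426516
[0.2, 0.1, 0.2, 0.2, -0.7, 0.2, -0.1, -0.1, 0.1, -0.4]
```

```bash
python3 -m handwheel '{"translation":[[-20,20,-15],[-45,44,-30],[-70,68,-45],[-94,92,-55],[-118,115,-55],[-141,138,-55],[-165,161,-55],[-188,184,-55]],"dr":[[0,0,0],[0,0,0],[0,0,0],[0,0,0],[0,0,0],[0,0,0],[0,0,0],[0,0,0]],"gripper":[85,85,85,85,85,85,85,85]}' 20
python3 -m handwheel '{"translation":[[-24,23,0],[-47,46,0],[-70,69,0],[-94,92,0],[-118,115,0],[-141,138,0],[-165,161,0],[-188,184,0]],"dr":[[0,0,0],[0,0,0],[0,0,0],[0,0,0],[0,0,0],[0,0,0],[0,0,0],[0,0,0]],"gripper":[85,85,85,85,85,85,85,85]}'
python3 -m handwheel '{"translation":[[-24,23,0],[-47,46,0],[-70,69,0],[-94,92,0],[-118,115,0],[-141,138,0],[-165,161,0],[-188,184,0]],"dr":[[0,0,0],[0,0,0.1],[0,0,0.2],[0,0,0.3],[0,0,0.4],[0,0,0.5],[0,0,0.6],[0,0,0.7]],"gripper":[85,85,85,85,85,85,85,85]}'
```

```text
t: 1.3
tcp_pos: [0.2637, 0.2783, 0.2609]
orientation: [180.0, -0.0, 75.4]
wrist_force: [0.2, 1.1, 0.6]
width: 0.0851
t: 2.1
tcp_pos: [0.3942, 0.0496, 0.2609]
orientation: [180.0, -0.0, 75.3]
wrist_force: [0.6, 0.5, 0.1]
width: 0.0846
t: 2.9
tcp_pos: [0.5247, -0.1788, 0.2608]
orientation: [180.0, -0.0, 35.0]
wrist_force: [-0.0, 0.3, -0.4]
width: 0.0852
```

```bash
python3 -m handwheel '{"translation":[[0,0,0],[0,0,0],[0,0,0],[0,0,0],[0,0,0],[0,0,0]],"dr":[[0,0,0.12],[0,0,0.24],[0,0,0.37],[0,0,0.5],[0,0,0.614],[0,0,0.614]],"gripper":[85,85,85,85,85,85]}'
python3 - <<'E'
from h import *
import pickle
T=grab("top",2);S=grab("scene",2);pickle.dump((T,S),open("c1.pkl","wb"))
print(ctrl.read_state()["joint_pos"])
def z(im,x,y,w,h,s): return cv2.resize(im.astype(np.uint8)[y:y+h,x:x+w,::-1],None,fx=s,fy=s,interpolation=cv2.INTER_CUBIC)
cv2.imwrite("pics/g1.png",np.hstack([z(T["im"],330,210,100,100,4),z(S["im"],295,190,100,100,4)]))
print(proj(S,[[.5247,-.1788,.261]]),proj(T,[[.5247,-.1788,.261]]))
E
```

```text
t: 3.5
tcp_pos: [0.5242, -0.1774, 0.2608]
orientation: [-180.0, 0.0, -0.0]
wrist_force: [0.8, -1.3, -0.2]
width: 0.0851
[-2.71356660e+01  1.74361175e+01  9.12169732e+00  8.16835511e+01
  4.45571394e-04  6.26551562e+01]
[[351.6745757  213.26755991]] [[391.72002006 258.62226683]]
```

View pics/g1.png

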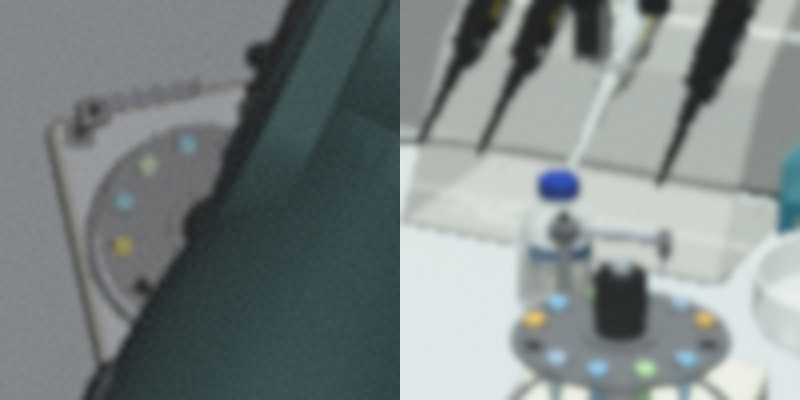

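```bash
python3 -m handwheel '{"translation":[[0,0,20],[0,0,40],[0,0,60],[0,0,80],[0,0,100],[0,0,110],[0,0,120],[0,0,120]],"dr":[[0,0,0],[0,0,0],[0,0,0],[0,0,0],[0,0,0],[0,0,0],[0,0,0],[0,0,0]],"gripper":[85,85,85,85,85,85,85,85]}'
python3 - <<'E'
from h import *
S=grab("scene",2)
def z(im,x,y,w,h,s): return cv2.resize(im.astype(np.uint8)[y:y+h,x:x+w,::-1],None,fx=s,fy=s,interpolation=cv2.INTER_CUBIC)
cv2.imwrite("pics/g2.png",z(S["im"],300,220,100,100,6))
E
```

```text
t: 4.5
tcp_pos: [0.5239, -0.1772, 0.1401]
orientation: [-180.0, 0.1, 0.1]
wrist_force: [0.3, -0.3, 1.1]
width: 0.0848
```

View pics/g2.png

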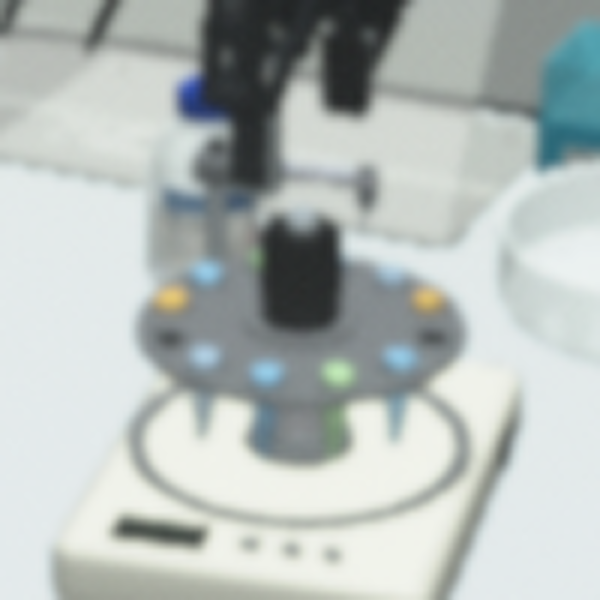

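```bash
python3 - <<'E'
from h import *
print(ctrl.read_state()["tcp_pos"])
c=ctrl.capture("scene")
for x,y in((.5239,-.1772),(.5157,-.179)):
  p=np.array([[x,y,z] for z in(.055,.101,.147,.152,.14,.153,.18)])
  print((proj(c,p)-[300,220])*6)
print((proj(c,[[.5239-.043,-.1772,.153],[.5239+.043,-.1772,.153]])-[300,220])*6)
c=ctrl.capture("top");print(c["R"],c["t"])
cv2.imwrite("pics/g3.png",c["image"][:,:,::-1])
E
```

```text
[ 0.52444201 -0.17752249  0.14131496]
[[300.61734308 412.07593381]
 [301.68200071 315.4843171 ]
 [302.77389574 216.42157345]
 [302.89426551 205.50096376]
 [302.60593931 231.65950808]
 [302.9183797  203.31319159]
 [303.57457917 143.77915322]]
[[296.46736995 421.10431128]
 [297.48479454 324.13288278]
 [298.5283831  224.66774853]
 [298.64343596 213.70198241]
 [298.36784832 239.96842702]
 [298.66648519 211.50514483]
 [299.2937304  151.72197779]]
[[258.9589538  242.89589395]
 [344.80004154 165.60138527]]
[[-0.02650915 -0.99865131  0.04464116]
 [-0.9875911   0.01924824 -0.15586319]
 [ 0.15479371 -0.04821901 -0.98676939]] [0.00607192 0.60210613 1.61533248]
```

View pics/g3.png

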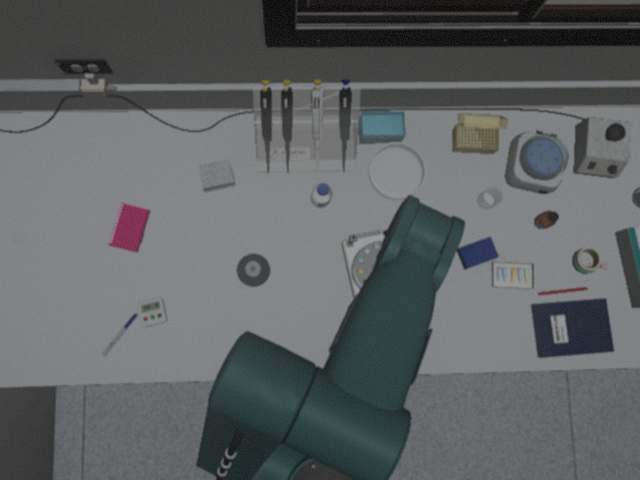

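```bash
python3 -m handwheel '{"translation":[[0,0,0],[0,0,0],[0,0,0],[0,0,0],[0,0,0]],"dr":[[0,0,0],[0,0,0],[0,0,0],[0,0,0],[0,0,0]],"gripper":[50,50,50,50,50]}'
python3 - <<'E'
from h import *
S=grab("scene",2)
def z(im,x,y,w,h,s): return cv2.resize(im.astype(np.uint8)[y:y+h,x:x+w,::-1],None,fx=s,fy=s,interpolation=cv2.INTER_CUBIC)
im=np.clip(S["im"]*1.3+20,0,255)
cv2.imwrite("pics/g4.png",z(im,300,200,100,80,8))
E
```

```text
t: 5.2
tcp_pos: [0.5242, -0.1774, 0.1408]
orientation: [180.0, -0.0, 0.1]
wrist_force: [0.7, -0.0, -0.8]
width: 0.0499
```

View pics/g4.png

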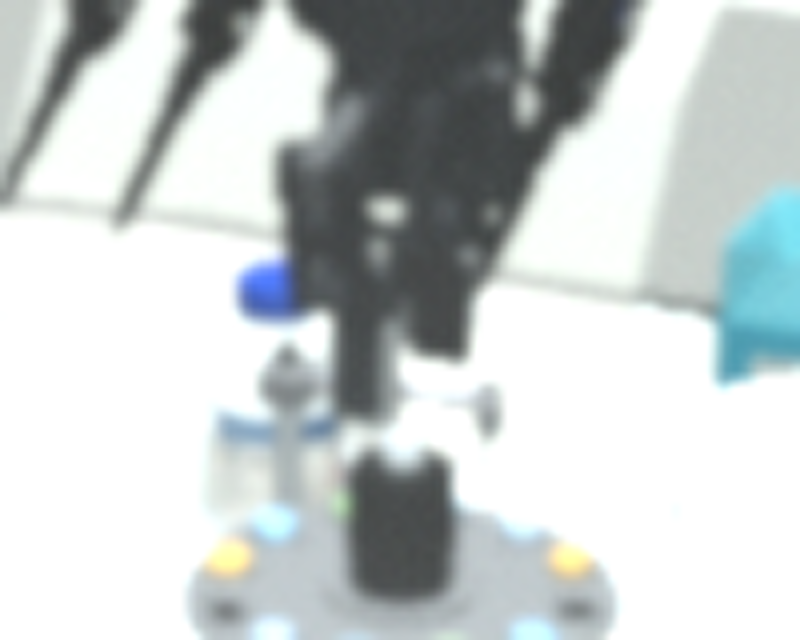

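```bash
python3 -m handwheel '{"translation":[[0,0,5],[0,0,10],[0,0,15],[0,0,15]],"dr":[[0,0,0],[0,0,0],[0,0,0],[0,0,0]],"gripper":[50,50,50,50]}'
python3 - <<'E'
from h import *
S=grab("scene",2)
def z(im,x,y,w,h,s): return cv2.resize(im.astype(np.uint8)[y:y+h,x:x+w,::-1],None,fx=s,fy=s,interpolation=cv2.INTER_CUBIC)
im=np.clip(S["im"]*1.3+20,0,255)
cv2.imwrite("pics/g5.png",z(im,300,200,100,80,8))
E
```

```text
t: 5.7
tcp_pos: [0.5237, -0.1772, 0.1249]
orientation: [-180.0, 0.1, 0.1]
wrist_force: [-0.1, -0.3, 0.2]
width: 0.05
```

View pics/g5.png

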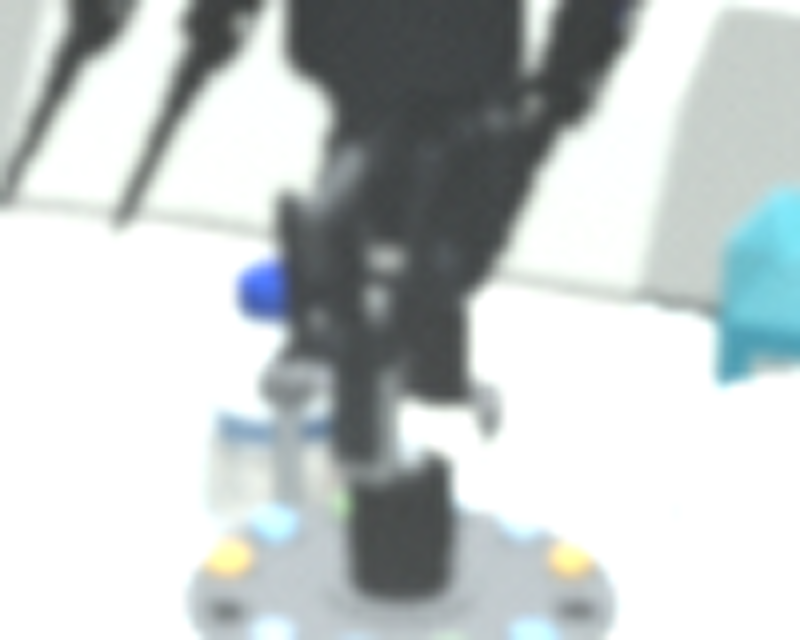

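```bash
python3 -m handwheel '{"translation":[[0,0,4],[0,0,8],[0,0,11],[0,0,14],[0,0,14]],"dr":[[0,0,0],[0,0,0],[0,0,0],[0,0,0],[0,0,0]],"gripper":[50,50,50,50,50]}'
python3 - <<'E'
from h import *
S=grab("scene",4)
def z(im,x,y,w,h,s): return cv2.resize(im.astype(np.uint8)[y:y+h,x:x+w,::-1],None,fx=s,fy=s,interpolation=cv2.INTER_CUBIC)
im=np.clip(255*(S["im"]/255)**.6,0,255)
cv2.imwrite("pics/g6.png",z(im,320,220,60,60,10))
E
```

```text
t: 6.3
tcp_pos: [0.524, -0.1773, 0.1113]
orientation: [-180.0, 0.0, 0.1]
wrist_force: [0.9, 0.3, 0.3]
width: 0.05
```

View pics/g6.png

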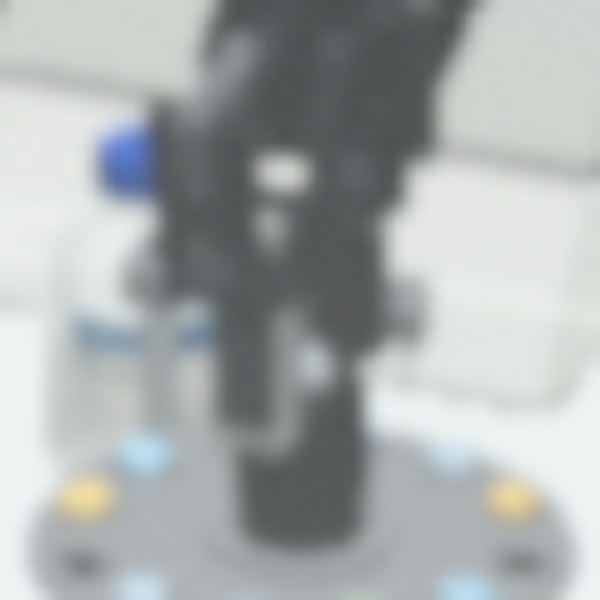

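```bash
python3 -m handwheel '{"translation":[[0,0,2],[0,0,4],[0,0,6],[0,0,8],[0,0,8]],"dr":[[0,0,0],[0,0,0],[0,0,0],[0,0,0],[0,0,0]],"gripper":[50,50,50,50,50]}'
python3 - <<'E'
from h import *
S=grab("scene",4)
def z(im,x,y,w,h,s): return cv2.resize(im.astype(np.uint8)[y:y+h,x:x+w,::-1],None,fx=s,fy=s,interpolation=cv2.INTER_CUBIC)
im=np.clip(255*(S["im"]/255)**.5,0,255)
cv2.imwrite("pics/g7.png",z(im,320,220,60,60,10))
E
```

```text
t: 7.0
tcp_pos: [0.524, -0.1773, 0.1034]
orientation: [-180.0, 0.0, 0.1]
wrist_force: [0.1, 0.4, -0.2]
width: 0.0503
```

View pics/g7.png

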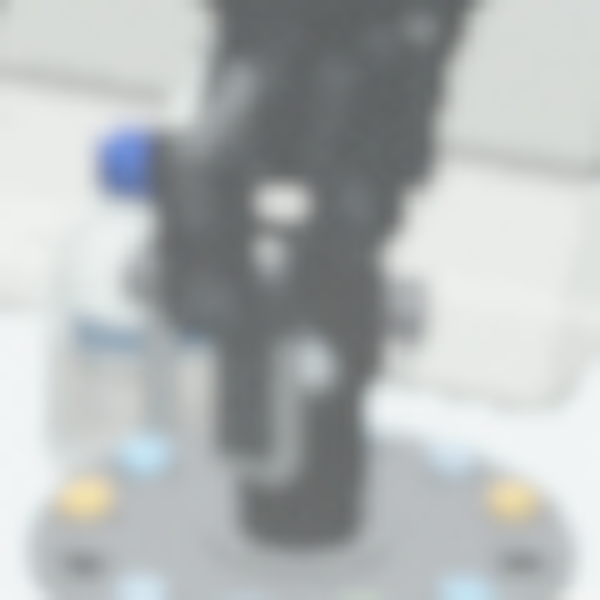

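```bash
python3 -m handwheel '{"translation":[[0,0,1],[0,0,2],[0,0,3],[0,0,4],[0,0,4]],"dr":[[0,0,0],[0,0,0],[0,0,0],[0,0,0],[0,0,0]],"gripper":[50,48,46,44,42]}'
python3 -m handwheel '{"translation":[[0,0,0],[0,0,0],[0,0,0],[0,0,0]],"dr":[[0,0,0],[0,0,0],[0,0,0],[0,0,0]],"gripper":[41,40,39,38]}' 20
python3 -m handwheel '{"translation":[[0,0,0],[0,0,0],[0,0,0]],"dr":[[0,0,0],[0,0,0],[0,0,0]],"gripper":[37,36,36]}' 20
```

```text
t: 7.7
tcp_pos: [0.5241, -0.1773, 0.0996]
orientation: [-180.0, 0.0, 0.1]
wrist_force: [-0.6, 0.0, -0.0]
width: 0.0417
t: 8.1
tcp_pos: [0.5242, -0.1774, 0.0998]
orientation: [180.0, -0.0, 0.1]
wrist_force: [0.8, 0.1, 0.0]
width: 0.038
t: 8.4
tcp_pos: [0.5242, -0.1774, 0.0998]
orientation: [180.0, -0.0, 0.1]
wrist_force: [0.2, -0.2, -0.1]
width: 0.0358
```

```bash
python3 -m handwheel '{"translation":[[0,0,0],[0,0,0],[0,0,0],[0,0,0]],"dr":[[0,0,0],[0,0,0],[0,0,0],[0,0,0]],"gripper":[35,34,33,32]}' 20
python3 - <<'E'
from h import *
s=ctrl.read_state();print(s["wrist_force"],s["ft_torque"],s["tcp_pos"])
S=grab("scene",4)
def z(im,x,y,w,h,s): return cv2.resize(im.astype(np.uint8)[y:y+h,x:x+w,::-1],None,fx=s,fy=s,interpolation=cv2.INTER_CUBIC)
im=np.clip(255*(S["im"]/255)**.5,0,255)
cv2.imwrite("pics/g8.png",z(im,320,220,60,60,10))
E
```

```text
t: 8.8
tcp_pos: [0.5243, -0.1774, 0.0999]
orientation: [180.0, -0.0, 0.1]
wrist_force: [0.5, 1.5, 2.5]
width: 0.0337
[0.52382587 1.48983119 2.48901308] [ 0.03392955 -0.02961731  0.0177167 ] [ 0.52427322 -0.17743085  0.09991117]
```

View pics/g8.png

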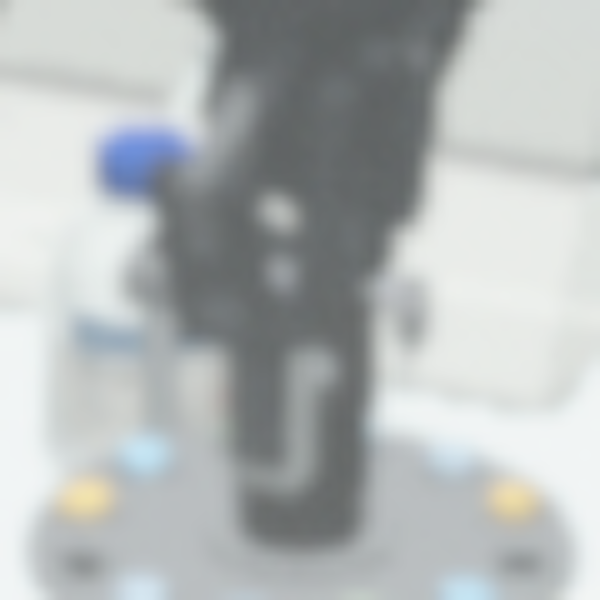

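```bash
for i in 1; do python3 -m handwheel '{"translation":[[0,0,-0.5],[0,0,-1],[0,0,-1]],"dr":[[0,0,0],[0,0,0],[0,0,0]],"gripper":[32,32,32]}' 25; done
python3 -m handwheel '{"translation":[[0,0,-0.5],[0,0,-1],[0,0,-1]],"dr":[[0,0,0],[0,0,0],[0,0,0]],"gripper":[32,32,32]}' 25
```

```text
t: 9.3
tcp_pos: [0.5239, -0.1773, 0.1005]
orientation: [-180.0, 0.0, 0.1]
wrist_force: [0.5, 0.7, -2.9]
width: 0.0334
t: 9.6
tcp_pos: [0.5242, -0.1774, 0.1018]
orientation: [-180.0, 0.0, 0.1]
wrist_force: [-1.0, -0.3, -3.6]
width: 0.0337
```

```bash
python3 -m handwheel '{"translation":[[0,0,-0.3],[0,0,-0.5],[0,0,-0.5]],"dr":[[0,0,0],[0,0,0],[0,0,0]],"gripper":[32,32,32]}' 25
python3 -m handwheel '{"translation":[[0,0,-0.3],[0,0,-0.5],[0,0,-0.5]],"dr":[[0,0,0],[0,0,0],[0,0,0]],"gripper":[32,32,32]}' 25

```

```text
t: 9.9
tcp_pos: [0.5241, -0.1773, 0.1021]
orientation: [-180.0, 0.0, 0.1]
wrist_force: [1.2, 0.6, -6.3]
width: 0.0333
t: 10.2
tcp_pos: [0.524, -0.1772, 0.1023]
orientation: [-180.0, 0.0, 0.1]
wrist_force: [1.9, 0.1, -15.0]
width: 0.0334
```

```bash
python3 -m handwheel '{"translation":[[0,0,0.3],[0,0,0.3],[0,0,0.3],[0,0,0.3]],"dr":[[0,0,0],[0,0,-0.03],[0,0,-0.06],[0,0,-0.06]],"gripper":[32,32,32,32]}' 25
python3 -m handwheel '{"translation":[[0,0,0],[0,0,0],[0,0,0]],"dr":[[0,0,-0.03],[0,0,-0.07],[0,0,-0.07]],"gripper":[32,32,32]}' 25
python3 -c "
from workcell import ctrl
print(ctrl.read_state()['ft_torque'])"
```

```text
t: 10.6
tcp_pos: [0.524, -0.1773, 0.1023]
orientation: [-180.0, 0.0, 3.6]
wrist_force: [0.8, 0.4, -14.4]
width: 0.0334
t: 10.9
tcp_pos: [0.524, -0.1773, 0.1024]
orientation: [-180.0, 0.0, 7.6]
wrist_force: [-0.6, 0.0, -14.8]
width: 0.0333
[-0.06243341 -0.01337227 -0.06840358]
```

```bash
python3 -m handwheel '{"translation":[[0,0,0.4],[0,0,0.4],[0,0,0.4],[0,0,0.4]],"dr":[[0,0,0],[0,0,-0.04],[0,0,-0.07],[0,0,-0.07]],"gripper":[32,32,32,32]}' 25
python3 - <<'E'
from h import *
s=ctrl.read_state();print(s["wrist_force"],s["ft_torque"],s["tcp_pos"])
S=grab("scene",2)
def z(im,x,y,w,h,s): return cv2.resize(im.astype(np.uint8)[y:y+h,x:x+w,::-1],None,fx=s,fy=s,interpolation=cv2.INTER_CUBIC)
cv2.imwrite("pics/g9.png",z(S["im"],310,230,80,80,6))
E
```

```text
t: 11.3
tcp_pos: [0.5243, -0.1775, 0.1023]
orientation: [180.0, -0.0, 11.5]
wrist_force: [-0.8, 0.4, -10.4]
width: 0.0331
[ -0.78203281   0.36617832 -10.44808447] [ 0.02613172  0.0787516  -0.05107653] [ 0.52428779 -0.17748565  0.10231451]
```

View pics/g9.png

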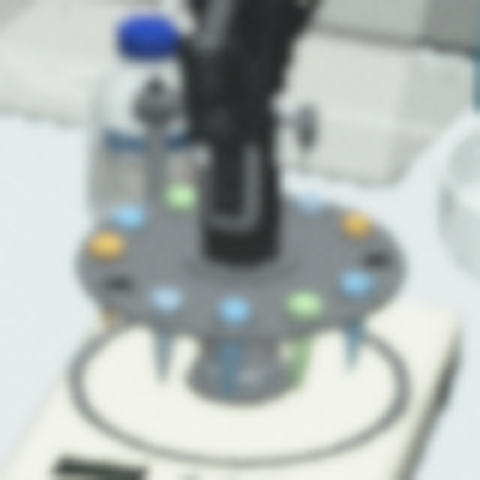

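The caps have shifted anticlockwise, so the wheel is turning with the gripper and the pull stays near 7 N. I'll keep turning.

```bash
python3 -m handwheel '{"translation":[[0,0,0],[0,0,0],[0,0,0]],"dr":[[0,0,-0.04],[0,0,-0.08],[0,0,-0.08]],"gripper":[32,32,32]}' 25
python3 -m handwheel '{"translation":[[0,0,0],[0,0,0],[0,0,0]],"dr":[[0,0,-0.04],[0,0,-0.08],[0,0,-0.08]],"gripper":[32,32,32]}' 25
python3 -c "
from workcell import ctrl
print(ctrl.read_state()['ft_torque'])"
```

```text
t: 11.7
tcp_pos: [0.5244, -0.1775, 0.1024]
orientation: [180.0, -0.0, 16.1]
wrist_force: [0.1, 0.5, -8.1]
width: 0.0328
t: 12.0
tcp_pos: [0.5246, -0.1776, 0.1025]
orientation: [180.0, -0.0, 20.6]
wrist_force: [0.2, 0.4, -6.0]
width: 0.0331
[-0.00736099 -0.09675154  0.00287456]
```

```bash
python3 -m handwheel '{"translation":[[0,0,0],[0,0,0],[0,0,0]],"dr":[[0,0,-0.04],[0,0,-0.07],[0,0,-0.07]],"gripper":[32,32,32]}' 25
python3 -c "
from workcell import ctrl
print(ctrl.read_state()['ft_torque'])"
```

```text
t: 12.3
tcp_pos: [0.5245, -0.1776, 0.1025]
orientation: [180.0, -0.0, 24.6]
wrist_force: [0.1, -0.1, -3.3]
width: 0.0335
[ 0.06384716  0.03283747 -0.00949221]
```

```bash
python3 -m handwheel '{"translation":[[0,0,-0.4],[0,0,-0.8],[0,0,-0.8]],"dr":[[0,0,0],[0,0,0],[0,0,0]],"gripper":[32,32,32]}' 25
python3 -c "
from workcell import ctrl
print(ctrl.read_state()['ft_torque'])"
```

```text
t: 12.6
tcp_pos: [0.5243, -0.1774, 0.103]
orientation: [180.0, -0.0, 24.6]
wrist_force: [0.2, 0.4, -2.7]
width: 0.0336
[ 0.04135426  0.00393865 -0.03692689]
```

```bash
python3 -m handwheel '{"translation":[[0,0,-0.4],[0,0,-0.8],[0,0,-0.8]],"dr":[[0,0,0],[0,0,0],[0,0,0]],"gripper":[32,32,32]}' 25
python3 -m handwheel '{"translation":[[0,0,-0.5],[0,0,-1],[0,0,-1]],"dr":[[0,0,0],[0,0,0],[0,0,0]],"gripper":[32,32,32]}' 25
```

```text
t: 12.9
tcp_pos: [0.5242, -0.1774, 0.1037]
orientation: [180.0, -0.0, 24.7]
wrist_force: [0.2, 0.7, -3.6]
width: 0.033
t: 13.2
tcp_pos: [0.5242, -0.1774, 0.1048]
orientation: [180.0, -0.0, 24.7]
wrist_force: [-0.5, 0.1, -4.8]
width: 0.0335
```

```bash
python3 -m handwheel '{"translation":[[0,0,-0.5],[0,0,-1],[0,0,-1]],"dr":[[0,0,-0.03],[0,0,-0.05],[0,0,-0.05]],"gripper":[32,32,32]}' 25
python3 -c "
from workcell import ctrl
print(ctrl.read_state()['ft_torque'])"
python3 -m handwheel '{"translation":[[0,0,-1],[0,0,-2],[0,0,-2]],"dr":[[0,0,0],[0,0,0],[0,0,0]],"gripper":[32,32,32]}' 30
python3 -c "
from workcell import ctrl
print(ctrl.read_state()['ft_torque'])"
```

```text
t: 13.5
tcp_pos: [0.5242, -0.1774, 0.1058]
orientation: [180.0, -0.0, 27.6]
wrist_force: [0.0, 0.3, -3.4]
width: 0.0336
[ 0.02333777  0.01095116 -0.01031091]
t: 13.8
tcp_pos: [0.5242, -0.1774, 0.1078]
orientation: [180.0, -0.0, 27.6]
wrist_force: [0.8, -0.3, -3.8]
width: 0.0332
[-0.02102796  0.00920006  0.02505892]
```

```bash
python3 -m handwheel '{"translation":[[0,0,-2],[0,0,-4],[0,0,-6],[0,0,-6]],"dr":[[0,0,0],[0,0,0],[0,0,0],[0,0,0]],"gripper":[32,32,32,32]}' 30
python3 -m handwheel '{"translation":[[0,0,-3],[0,0,-6],[0,0,-9],[0,0,-12],[0,0,-12]],"dr":[[0,0,0],[0,0,0],[0,0,0],[0,0,0],[0,0,0]],"gripper":[32,32,32,32,32]}' 30
python3 - <<'E'
from h import *
S=grab("scene",2)
def z(im,x,y,w,h,s): return cv2.resize(im.astype(np.uint8)[y:y+h,x:x+w,::-1],None,fx=s,fy=s,interpolation=cv2.INTER_CUBIC)
cv2.imwrite("pics/g10.png",z(S["im"],310,220,80,80,6))
E
```

```text
t: 14.2
tcp_pos: [0.5244, -0.1775, 0.114]
orientation: [180.0, -0.0, 27.6]
wrist_force: [-0.4, 0.8, -3.7]
width: 0.0331
t: 14.7
tcp_pos: [0.5244, -0.1775, 0.1262]
orientation: [180.0, -0.0, 27.6]
wrist_force: [-0.2, 0.3, -3.8]
width: 0.0333
```

View pics/g10.png

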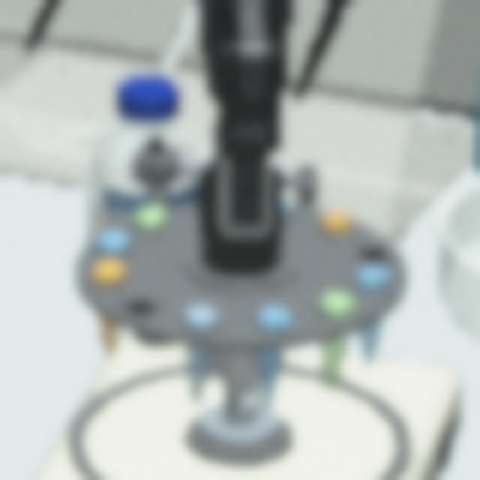

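The wheel is level and its hub is off the shoulder, about 26 mm up. I'll continue straight up.

```bash
python3 -m handwheel '{"translation":[[0,0,-5],[0,0,-11],[0,0,-17],[0,0,-23],[0,0,-29],[0,0,-35],[0,0,-40],[0,0,-40]],"dr":[[0,0,0],[0,0,0],[0,0,0],[0,0,0],[0,0,0],[0,0,0],[0,0,0],[0,0,0]],"gripper":[32,32,32,32,32,32,32,32]}' 30
python3 -m handwheel '{"translation":[[0,0,-6],[0,0,-13],[0,0,-20],[0,0,-27],[0,0,-35],[0,0,-43],[0,0,-50],[0,0,-52]],"dr":[[0,0,0],[0,0,0],[0,0,0],[0,0,0],[0,0,0],[0,0,0],[0,0,0],[0,0,0]],"gripper":[32,32,32,32,32,32,32,32]}' 30
python3 - <<'E'
from h import *
S=grab("scene",2)
def z(im,x,y,w,h,s): return cv2.resize(im.astype(np.uint8)[y:y+h,x:x+w,::-1],None,fx=s,fy=s,interpolation=cv2.INTER_CUBIC)
cv2.imwrite("pics/g11.png",z(S["im"],310,190,80,100,6))
E
```

```text
t: 15.6
tcp_pos: [0.5245, -0.1776, 0.1664]
orientation: [179.9, -0.0, 27.6]
wrist_force: [0.6, 0.3, -4.2]
width: 0.033
t: 16.4
tcp_pos: [0.5245, -0.1775, 0.2186]
orientation: [179.9, -0.0, 27.6]
wrist_force: [-0.6, -1.2, -3.9]
width: 0.0328
```

View pics/g11.png

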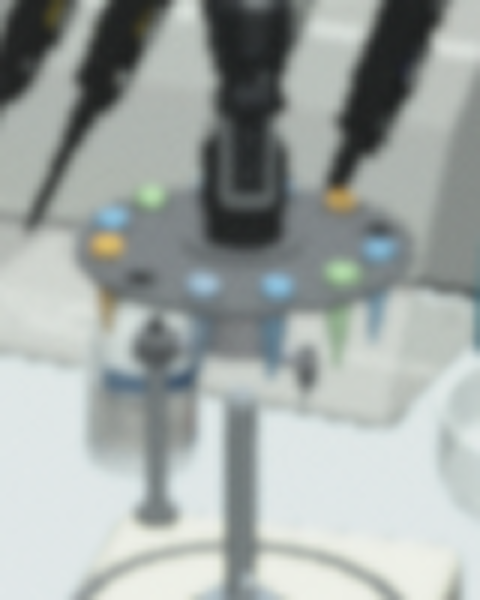

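```bash
python3 -m handwheel '{"translation":[[3,-5,0],[8,-14,0],[15,-27,0],[23,-41,0],[31,-55,0],[39,-69,0],[47,-83,0],[55,-98,0]],"dr":[[0,0,0],[0,0,0],[0,0,0],[0,0,0],[0,0,0],[0,0,0],[0,0,0],[0,0,0]],"gripper":[32,32,32,32,32,32,32,32]}' 30
python3 -m handwheel '{"translation":[[7,-12,0],[14,-24,0],[21,-36,0],[28,-49,0],[34,-61,0],[41,-73,0],[48,-86,0],[55,-98,0]],"dr":[[0,0,0],[0,0,0],[0,0,0],[0,0,0],[0,0,0],[0,0,0],[0,0,0],[0,0,0]],"gripper":[32,32,32,32,32,32,32,32]}' 30
python3 -m handwheel '{"translation":[[8,-14,0],[16,-28,0],[24,-42,0],[32,-56,0],[40,-70,0],[48,-83,0],[54,-94,0],[56,-98.4,0]],"dr":[[0,0,0],[0,0,0],[0,0,0],[0,0,0],[0,0,0],[0,0,0],[0,0,0],[0,0,0]],"gripper":[32,32,32,32,32,32,32,32]}' 30
python3 -m handwheel '{"translation":[[0,0,0],[0,0,0],[0,0,0]],"dr":[[0,0,0],[0,0,0],[0,0,0]],"gripper":[32,32,32]}' 30
```

```text
t: 17.3
tcp_pos: [0.5276, -0.0635, 0.2177]
orientation: [180.0, -0.0, 27.6]
wrist_force: [0.0, -0.4, -4.0]
width: 0.0329
t: 18.1
tcp_pos: [0.531, 0.0485, 0.2177]
orientation: [-180.0, -0.0, 27.6]
wrist_force: [-0.0, -0.4, -3.5]
width: 0.0331
t: 18.9
tcp_pos: [0.5351, 0.1617, 0.2176]
orientation: [-180.0, 0.0, 27.6]
wrist_force: [-0.5, -1.3, -4.2]
width: 0.0331
t: 19.2
tcp_pos: [0.5352, 0.1599, 0.2177]
orientation: [180.0, 0.0, 27.5]
wrist_force: [-0.9, 0.8, -3.7]
width: 0.0336
```

```bash
python3 -m handwheel '{"translation":[[0.2,-0.4,8],[0.4,-0.7,20],[0.4,-0.7,35],[0.4,-0.7,50],[0.4,-0.7,65],[0.4,-0.7,80],[0.4,-0.7,92],[0.4,-0.7,100]],"dr":[[0,0,0],[0,0,0],[0,0,0],[0,0,0],[0,0,0],[0,0,0],[0,0,0],[0,0,0]],"gripper":[32,32,32,32,32,32,32,32]}' 30
python3 -m handwheel '{"translation":[[0,0,0],[0,0,0]],"dr":[[0,0,0],[0,0,0]],"gripper":[32,32]}' 30
python3 - <<'E'
from h import *
import pickle
S=grab("scene",4);T=grab("top",4);pickle.dump((T,S),open("c2.pkl","wb"))
def z(im,x,y,w,h,s): return cv2.resize(im.astype(np.uint8)[y:y+h,x:x+w,::-1],None,fx=s,fy=s,interpolation=cv2.INTER_CUBIC)
cv2.imwrite("pics/g12.png",np.hstack([z(S["im"],205,215,70,80,5),z(T["im"],205,215,80,80,5)]))
E
```

```text
t: 20.0
tcp_pos: [0.5347, 0.1608, 0.1164]
orientation: [-180.0, 0.1, 27.5]
wrist_force: [0.7, -0.3, -3.4]
width: 0.0331
t: 20.2
tcp_pos: [0.5353, 0.1611, 0.1179]
orientation: [180.0, -0.0, 27.5]
wrist_force: [-0.4, 0.3, -3.4]
width: 0.0327
```

View pics/g12.png

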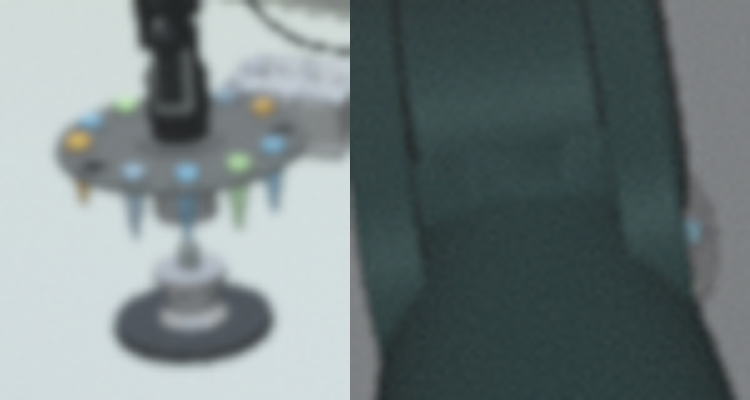

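```bash
python3 - <<'E'
from h import *
import pickle
T,S=pickle.load(open("c2.pkl","rb"));T0,S0=pickle.load(open("c0.pkl","rb"))
from scipy.optimize import least_squares
for z in(0,.04,.057,.073,.119,.165): 
    p=proj(S,[[.5345,.1612,z]])[0]; print(z,p,(p-[205,215]+.5)*5)
def caps(c,box,zc,g):
    x0,y0,w,h=box; b=cv2.GaussianBlur(c["im"][y0:y0+h,x0:x0+w].astype(np.float32),(0,0),.6)
    sat=b.max(2)-b.min(2); k,l,st,ce=cv2.connectedComponentsWithStats((sat>45).astype(np.uint8)); o=[]
    for i in range(1,k):
        if 3<st[i,4]<60:
            ys,xs=np.nonzero(l==i); wt=sat[ys,xs]; o.append(((xs*wt).sum()/wt.sum()+x0,(ys*wt).sum()/wt.sum()+y0))
    o=np.array(o);best=None
    for ph in range(0,30,5):
        def res(p):
            a=p[2]+np.arange(12)*np.pi/6
            q=proj(c,np.c_[p[0]+.057*np.cos(a),p[1]+.057*np.sin(a),np.full(12,zc)])
            d=np.linalg.norm(o[:,None]-q[None],axis=2);return (o-q[d.argmin(1)]).ravel()
        r=least_squares(res,(*g,np.radians(ph)),loss="soft_l1",f_scale=.3,x_scale=(.01,.01,.1),diff_step=1e-4)
        if best is None or r.cost<best.cost: best=r
    print((o.round(1)).tolist(),best.x[:2],np.degrees(best.x[2]),best.cost,best.fun.round(1).tolist())
caps(S0,(320,255,62,42),.107,(.52,-.177))
caps(S,(214,228,55,30),.125,(.533,.161))
E
```

```text
0 [244.05168849 279.6222888 ] [197.75844245 325.611444  ]
0.04 [243.15326577 267.08679693] [193.26632887 262.93398465]
0.057 [242.76610063 261.68476797] [191.33050315 235.92383985]
0.073 [242.39875041 256.55921221] [189.49375204 210.29606107]
0.119 [241.32631838 241.59580719] [184.1315919  135.47903597]
0.165 [240.22904125 226.28574395] [178.64520623  58.92871976]
[[334.0, 265.0], [328.0, 269.3], [370.6, 269.5], [366.3, 279.1], [343.9, 281.9]] [ 0.51568631 -0.17914175] 10.28219273493071 0.22911517527362626 [0.2, 0.1, 0.2, 0.1, -0.8, 0.1, -0.0, -0.2, 0.0, -0.0]
[[257.2, 235.8], [223.0, 238.5], [220.2, 242.9], [259.0, 243.5], [242.0, 249.0]] [0.52569425 0.15679793] 7.874756761651198 0.2963381225472423 [-0.4, 0.1, 0.6, -0.0, 0.2, 0.2, -0.4, -0.0, 0.0, -0.2]
```

```bash
python3 -m handwheel '{"translation":[[0,0,3],[0,0,6],[0,0,9],[0,0,12],[0,0,14],[0,0,14]],"dr":[[0,0,0],[0,0,0],[0,0,0],[0,0,0],[0,0,0],[0,0,0]],"gripper":[32,32,32,32,32,32]}' 30
python3 -m handwheel '{"translation":[[0,0,1],[0,0,2],[0,0,3],[0,0,3]],"dr":[[0,0,0],[0,0,0],[0,0,0],[0,0,0]],"gripper":[32,32,32,32]}' 30
```

```text
t: 21.2
tcp_pos: [0.535, 0.1612, 0.1033]
orientation: [-180.0, 0.0, 27.6]
wrist_force: [-0.3, -0.2, -4.7]
width: 0.0335
t: 21.6
tcp_pos: [0.5351, 0.1612, 0.1006]
orientation: [-180.0, 0.0, 27.6]
wrist_force: [-0.3, -0.1, -3.6]
width: 0.033
```

```bash
python3 -m handwheel '{"translation":[[0,0,1],[0,0,2],[0,0,3],[0,0,3]],"dr":[[0,0,0],[0,0,0],[0,0,0],[0,0,0]],"gripper":[32,32,32,32]}' 30
python3 - <<'E'
from h import *
print(ctrl.read_state()["wrist_force"],ctrl.read_state()["ft_torque"])
S=grab("scene",3)
def z(im,x,y,w,h,s): return cv2.resize(im.astype(np.uint8)[y:y+h,x:x+w,::-1],None,fx=s,fy=s,interpolation=cv2.INTER_CUBIC)
cv2.imwrite("pics/g13.png",z(S["im"],205,220,70,70,8))
E
```

```text
t: 22.0
tcp_pos: [0.5351, 0.1612, 0.0975]
orientation: [-180.0, 0.0, 27.6]
wrist_force: [-0.4, 0.4, -3.3]
width: 0.0332
[-0.37189156  0.37843503 -3.28478542] [-0.01929662  0.03417774  0.00423193]
```

View pics/g13.png

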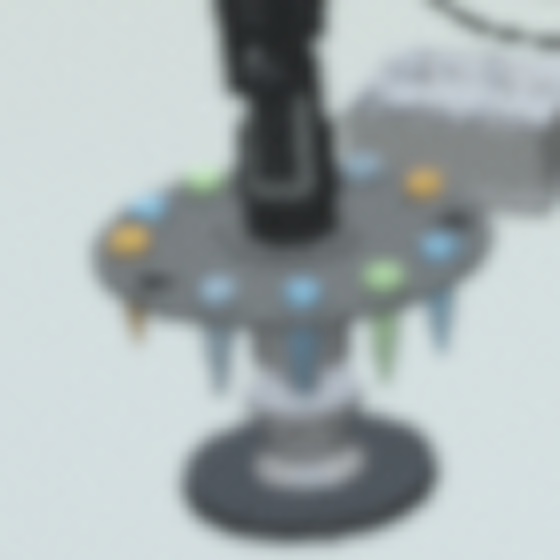

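```bash
python3 -m handwheel '{"translation":[[0,0,1],[0,0,2],[0,0,3],[0,0,4],[0,0,4]],"dr":[[0,0,0],[0,0,0],[0,0,0],[0,0,0],[0,0,0]],"gripper":[32,32,32,32,32]}' 30
python3 -m handwheel '{"translation":[[0,0,1],[0,0,2],[0,0,3],[0,0,4],[0,0,4]],"dr":[[0,0,0],[0,0,0],[0,0,0],[0,0,0],[0,0,0]],"gripper":[32,32,32,32,32]}' 30
```

```text
t: 22.65
tcp_pos: [0.535, 0.1612, 0.0935]
orientation: [-180.0, 0.0, 27.6]
wrist_force: [-0.7, -0.1, -3.8]
width: 0.0332
t: 23.15
tcp_pos: [0.5351, 0.1612, 0.0895]
orientation: [-180.0, 0.0, 27.6]
wrist_force: [-0.6, 0.3, -4.3]
width: 0.0332
```

```bash
python3 -m handwheel '{"translation":[[0,0,1],[0,0,2],[0,0,3],[0,0,3]],"dr":[[0,0,0],[0,0,0],[0,0,0],[0,0,0]],"gripper":[32,32,32,32]}' 30
python3 -m handwheel '{"translation":[[0,0,0.5],[0,0,1],[0,0,1]],"dr":[[0,0,0],[0,0,0],[0,0,0]],"gripper":[32,32,32]}' 30
```

```text
t: 23.55
tcp_pos: [0.5351, 0.1612, 0.0865]
orientation: [-180.0, 0.0, 27.6]
wrist_force: [-0.1, 0.4, -3.4]
width: 0.0331
t: 23.85
tcp_pos: [0.5351, 0.1612, 0.0856]
orientation: [-180.0, 0.0, 27.6]
wrist_force: [0.9, -0.4, -4.1]
width: 0.033
```

```bash
python3 -m handwheel '{"translation":[[0,0,0.5],[0,0,1],[0,0,1]],"dr":[[0,0,0],[0,0,0],[0,0,0]],"gripper":[32,32,32]}' 30
python3 -m handwheel '{"translation":[[0,0,0.2],[0,0,0.5],[0,0,0.5]],"dr":[[0,0,0],[0,0,0],[0,0,0]],"gripper":[32,32,32]}' 30
```

```text
t: 24.15
tcp_pos: [0.5353, 0.1612, 0.085]
orientation: [180.0, -0.0, 27.6]
wrist_force: [-0.8, -0.0, 1.5]
width: 0.033
t: 24.45
tcp_pos: [0.5354, 0.1612, 0.085]
orientation: [180.0, -0.1, 27.6]
wrist_force: [-3.0, -1.1, 9.5]
width: 0.0334
```

Contact came at z = 0.085, which is the predicted seating height. I'll relax the press and let go.

```bash
python3 -m handwheel '{"translation":[[0,0,-0.4],[0,0,-0.4]],"dr":[[0,0,0],[0,0,0]],"gripper":[32,32]}' 30
python3 -m handwheel '{"translation":[[0,0,0],[0,0,0],[0,0,0],[0,0,0],[0,0,0],[0,0,0],[0,0,0],[0,0,0]],"dr":[[0,0,0],[0,0,0],[0,0,0],[0,0,0],[0,0,0],[0,0,0],[0,0,0],[0,0,0]],"gripper":[34,36,38,40,43,46,50,50]}' 20
python3 - <<'E'
from h import *
S=grab("scene",3)
def z(im,x,y,w,h,s): return cv2.resize(im.astype(np.uint8)[y:y+h,x:x+w,::-1],None,fx=s,fy=s,interpolation=cv2.INTER_CUBIC)
cv2.imwrite("pics/g14.png",z(S["im"],205,220,70,70,8))
E
```

```text
t: 24.65
tcp_pos: [0.5354, 0.1612, 0.085]
orientation: [180.0, -0.0, 27.6]
wrist_force: [-3.3, -0.2, 7.2]
width: 0.0332
t: 25.45
tcp_pos: [0.5352, 0.1612, 0.0846]
orientation: [-180.0, -0.0, 27.6]
wrist_force: [-0.8, -0.4, -0.0]
width: 0.0496
```

View pics/g14.png

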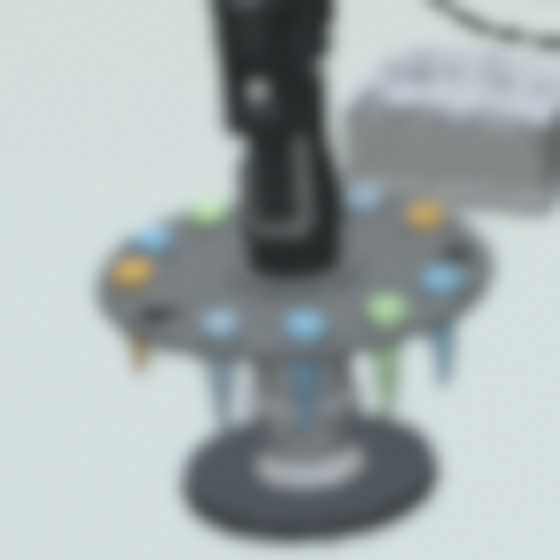

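Released with no residual force. Next I'll go straight up, clear the wheel and check.

```bash
python3 -m handwheel '{"translation":[[0,0,-3],[0,0,-8],[0,0,-14],[0,0,-20],[0,0,-27],[0,0,-34],[0,0,-42],[0,0,-50]],"dr":[[0,0,0],[0,0,0],[0,0,0],[0,0,0],[0,0,0],[0,0,0],[0,0,0],[0,0,0]],"gripper":[50,50,50,50,50,50,50,50]}' 20
python3 -m handwheel '{"translation":[[0,0,-15],[0,0,-30],[0,0,-45],[0,0,-60],[0,0,-75],[0,0,-90],[0,0,-100],[0,0,-100]],"dr":[[0,0,0],[0,0,0],[0,0,0],[0,0,0],[0,0,0],[0,0,0],[0,0,0],[0,0,0]],"gripper":[50,50,50,50,50,50,50,50]}' 20
python3 -m handwheel '{"translation":[[20,-30,0],[40,-65,0],[60,-100,0],[80,-135,0],[95,-165,0],[110,-190,0],[115,-200,0],[115,-200,0]],"dr":[[0,0,0],[0,0,0],[0,0,0],[0,0,0],[0,0,0],[0,0,0],[0,0,0],[0,0,0]],"gripper":[50,50,50,50,50,50,50,50]}' 20
python3 - <<'E'
from h import *
S=grab("scene",3);T=grab("top",3)
def z(im,x,y,w,h,s): return cv2.resize(im.astype(np.uint8)[y:y+h,x:x+w,::-1],None,fx=s,fy=s,interpolation=cv2.INTER_CUBIC)
cv2.imwrite("pics/g15.png",np.hstack([z(S["im"],205,220,70,70,5),z(T["im"],215,230,80,70,5)]))
cv2.imwrite("pics/g16.png",T["im"].astype(np.uint8)[:,:,::-1])
E
```

```text
t: 26.4
tcp_pos: [0.5352, 0.1612, 0.1354]
orientation: [180.0, -0.0, 27.6]
wrist_force: [0.3, -0.1, 0.7]
width: 0.05
t: 27.2
tcp_pos: [0.5357, 0.1613, 0.2358]
orientation: [180.0, -0.1, 27.6]
wrist_force: [-0.7, -0.3, -0.4]
width: 0.05
t: 28.0
tcp_pos: [0.5442, 0.3926, 0.2335]
orientation: [180.0, 0.1, 27.6]
wrist_force: [0.5, -0.8, 0.6]
width: 0.0501
```

View pics/g15.png

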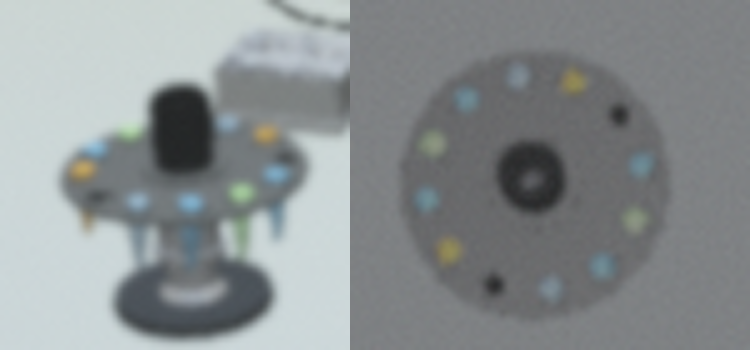

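View pics/g16.png

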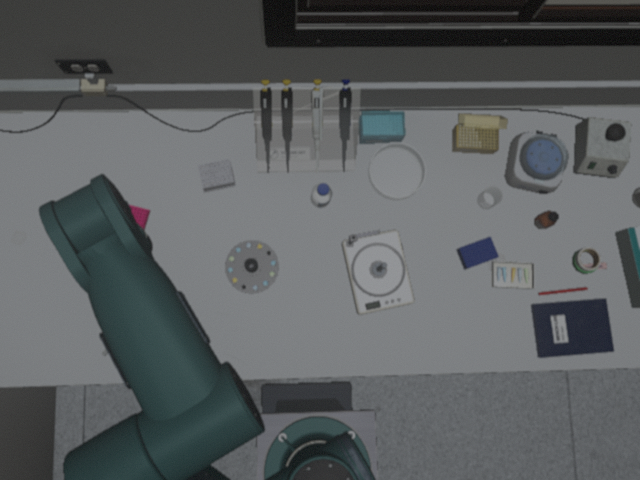

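The wheel sits level on the stand with all ten caps and the same two dark positions as before. The bottle and block haven't moved. The arm hides the timer in this view, but it never went near it.

```bash
python3 -c "
from workcell import ctrl
s=ctrl.read_state();print(s['wrist_force'],abs(s['qvel']).max(),s['t'])
print(ctrl.finish_job())"
```

```text
[ 0.74034939 -0.00898943 -0.3895785 ] 0.3727962368623818 28.3
the job is handed in; nothing more can be done
None
```

The wheel is off the collector and seated on the loading stand. I let go, moved the arm clear, and handed the job in at 28.3 s.

- **Release:** I gripped the knob and turned it anticlockwise with an upward pull of about 3–12 N at the hub. The bayonet came free at about 24°. After that only the wheel's weight (about 3.5 N) showed while I slid it straight up off the spindle.
- **Placing:** The wheel went over the stub with side forces under 1 N. The foot met the shoulder at the predicted height (TCP z = 0.085). The seating press was about 10–13 N.
- **Last checks:** After release the wrist force was about zero. The pictures show the wheel level on the stand with all ten caps in place, and the bottle and block unmoved.

**What disagreed:**
- The scene camera placed the wheel about 8 mm off the top view, so I used the top view. The grasp and the fit confirmed it.
- The fingertips looked about 18 mm higher in the pictures than the reported TCP. I gripped about 11 mm lower than first planned.
- The pull reached about 12 N for a moment before I eased it, just over the 5–10 N recommended.
- The arm hid the timer in the final picture, so I didn't see it again, but no move went near it.

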